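Return the glaze jars to the rack by their test tiles

TASK

Move the row of four glaze jars from the ware board to the glaze rack, standing each jar upright inside the pocket whose test tile has the colour of its lid. Keep the jars upright and set them down gently instead of dropping them, and leave the unfired clay mug and clay bowl where they stand.

Things in the scene. Friction and masses are not known exactly. Their poses are not given: they have to be found in the camera images.
- jar_red: Loose upright glaze jar with red lid and red band on a white plastic wall, a plain cylinder 48 mm across, 72 mm high, about 0.2 kg. Origin: centre of its underside, z along its axis; yaw means nothing. The jars stand in one straight row with the clay mug (see there) on a flat wooden board, its top 24 mm above the table. Fingers have room only before and behind a jar (across the row).
- jar_yellow: Loose upright glaze jar with yellow lid and yellow band on a white plastic wall, a plain cylinder 48 mm across, 72 mm high, about 0.2 kg. Origin: centre of its underside, z along its axis; yaw means nothing. The jars stand in one straight row with the clay mug (see there) on a flat wooden board, its top 24 mm above the table. Fingers have room only before and behind a jar (across the row).
- jar_green: Loose upright glaze jar with green lid and green band on a white plastic wall, a plain cylinder 48 mm across, 72 mm high, about 0.2 kg. Origin: centre of its underside, z along its axis; yaw means nothing. The jars stand in one straight row with the clay mug (see there) on a flat wooden board, its top 24 mm above the table. Fingers have room only before and behind a jar (across the row).
- jar_blue: Loose upright glaze jar with blue lid and blue band on a white plastic wall, a plain cylinder 48 mm across, 72 mm high, about 0.2 kg. Origin: centre of its underside, z along its axis; yaw means nothing. The jars stand in one straight row with the clay mug (see there) on a flat wooden board, its top 24 mm above the table. Fingers have room only before and behind a jar (across the row).
- bay_red: Fixed rack bay with a red test tile. Square pocket 66 x 66 mm inside, with a wooden edge 6 mm high, 5 mm wide. Origin: centre of the bay's underside, below the pocket's centre; pocket floor 8 mm above it, edge top 14 mm. x, y along the pocket's sides; tile (66 x 22 mm, flat, top at 14 mm) centred 50 mm to -x. The rack's row (four bays, clay bowl, any order) runs along y, 80 mm apart.
- bay_yellow: Fixed rack bay with a yellow test tile. Square pocket 66 x 66 mm inside, with a wooden edge 6 mm high, 5 mm wide. Origin: centre of the bay's underside, below the pocket's centre; pocket floor 8 mm above it, edge top 14 mm. x, y along the pocket's sides; tile (66 x 22 mm, flat, top at 14 mm) centred 50 mm to -x. The rack's row (four bays, clay bowl, any order) runs along y, 80 mm apart.
- bay_green: Fixed rack bay with a green test tile. Square pocket 66 x 66 mm inside, with a wooden edge 6 mm high, 5 mm wide. Origin: centre of the bay's underside, below the pocket's centre; pocket floor 8 mm above it, edge top 14 mm. x, y along the pocket's sides; tile (66 x 22 mm, flat, top at 14 mm) centred 50 mm to -x. The rack's row (four bays, clay bowl, any order) runs along y, 80 mm apart.
- bay_blue: Fixed rack bay with a blue test tile. Square pocket 66 x 66 mm inside, with a wooden edge 6 mm high, 5 mm wide. Origin: centre of the bay's underside, below the pocket's centre; pocket floor 8 mm above it, edge top 14 mm. x, y along the pocket's sides; tile (66 x 22 mm, flat, top at 14 mm) centred 50 mm to -x. The rack's row (four bays, clay bowl, any order) runs along y, 80 mm apart.
- clay_mug: Loose unfired grey clay mug, 60 mm across, 66 mm high, standing in the row of jars on the board, its handle across the row. The row has five places 80 mm apart, four jars and the mug in any order, each up to 5 mm off its place. Origin: centre of its underside. To be left alone.
- clay_bowl: Loose unfired grey clay bowl, 66 mm across, 36 mm high, standing in one of the five places of the rack's row. Origin: centre of its underside. To be left alone.

How it is judged:
By the outcome, as a careful person would: the job done as asked, in the order asked, and still so for the second after the job is handed in, with the robot touching nothing.
It also fails if it takes over 90 s, if anything falls off the work surface, if the arm or the gripper's body presses on something with over 40 N, if the wrist force passes 120 N, or if a joint passes its speed limit or range.

ROBOT

A 7-joint arm with a two-finger parallel gripper is mounted at the origin on the work surface. World frame = base frame: x ahead of the robot, y to its left, z up, the work surface at z = 0. Lengths are in m, angles in rad, forces in N, time in s.
With the tool pointing down it reaches from about 0.425 to 0.875 m from the base axis. Payload 4.7 kg.
Tool frame: the origin (TCP) lies between the finger pads; the fingertips stand 14 mm ahead of it and the grasp point (between the pads) lies 5 mm behind it; z points along the fingers, y is the line along which they close (so a half turn about z gives the same grasp; the last joint's range is limited). The gripper opens to 87 mm and grips with 3 to 60 N. Pads are 19 mm wide; open, the fingers measure 117 mm over their backs; the gripper's body (75 mm by 190 mm) begins 51 mm behind the grasp point.
Start: joints at [1.249, 0.321, -0.07, 1.45, 0.023, 1.371, -0.057], TCP at [0.214, -0.614, 0.237] pointing down, gripper open.
Joint ranges: [-2.86, 2.86], [-0.3, 2.09], [-1.38, 1.24], [0.06, 2.45], [-1.56, 4.7], [0.09, 2.05], [-2.69, 2.69]. Speed limits (rad/s): [2.57, 2.57, 3.14, 3.14, 3.14, 3.14, 3.14].

INTERFACE

Orientations are given as a rotation vector (axis times angle).
In Python, from bench import ctrl gives the robot as it stands.
- The arm moves only by the shell command python3 -m inch 'ROWS' [OPENING] [FORCE]. ROWS is JSON, a list of rows, each a list of 6 numbers: the shift along the world's x, y, z in mm, then the turn, a rotation vector about the world's x, y, z in degrees. In form: [[tx, ty, tz, rx, ry, rz], ...]. A call has 1 to 20 rows; each row is the pose to reach, as a shift and turn from the pose commanded when the call began; what a row does not reach only later rows make up. A row lasts 1/8 s, in which the tool goes at most 62.5 mm and 10.7 degrees, less where a joint would pass 70% of its speed; a pose out of reach is approached as far as the arm can. A call with a gripper value outside its range is refused whole. OPENING is the finger opening in mm, from 0 to 87, set as the call begins (- or left out, the last holds). The fingers move at their own pace and stop on an object; FORCE is the grip in N (left out, the last holds). Time passes only in rows, so rows that repeat a pose let the fingers close. It gives the time, the measured TCP pose, the force, the opening and the grip force at its end, in the units of the state.
- ctrl.get_state(): the state, without advancing time (a new reading comes with each control period).
- ctrl.get_image(name): name is "scene" or "side" or "wrist"; returns (picture, depth): 480x640x3 uint8, red, green, blue; 480x640 float32, m along the optical axis (not along the pixel's ray), 0 where there is no reading.
- ctrl.camera_params(name): a dict with "mtx" (3x3 intrinsics, pixels), "T" (4x4, takes a point from camera to world coordinates). Camera axes: x right, y down, z forward; pixel columns grow to the right and rows downward; lengths in m; the calibration is good to about 2 mm. A picture is of the moment at which its call begins: read the wrist's pose just before it. camera_params takes no time and is no camera call; for the wrist camera it gives the pose at the moment of the call.
- ctrl.close_job(): hands the job in; it is judged then, once.
The state is a dict: "time": time; "joint_positions": joint angles; "qd": joint speeds; "joint_torque": joint torques, N m; "position": TCP position; "tool_rot": TCP orientation; "ft_force": force on the tool from outside, world axes, zero at the start; "torque": the same for the moment, N m; "grip_width": opening from 0.0 (shut) to 1.0 (fully open); "grip_force": force on a finger pad.
Only numpy, scipy, OpenCV 4.12 (cv2) and the standard library are available. Lean on these libraries where they do the work, as an engineer would, in place of code of your own. Each camera call takes 0.05 s, during which the arm holds its last target. There are 200 camera calls.

## Working session

There is one attempt and no reset: what is moved stays moved. The work goes in short steps, Python scripts to look and compute and a shell command to move; the robot and the scene stay as the last step left them, time stands still between calls to the robot, and variables do not carry over. Pictures are saved under pics/ and viewed, at most 14 in all, crops included, and the job is handed in when it is done.

```bash
ls; mkdir -p pics; python3 - <<'E'
from bench import ctrl
import cv2
s=ctrl.get_state();print(s['time'],s['position'],s['tool_rot'],s['grip_width'])
for n in ("scene","side"):
    im,d=ctrl.get_image(n);cv2.imwrite(f"pics/{n}0.png",im[:,:,::-1]);p=ctrl.camera_params(n);print(n,p['mtx'].round(1).tolist(),p['T'].round(3).tolist())
E
```

```text
pics
0.0 [ 0.21398221 -0.61320957  0.23544   ] [-3.09555301e+00 -5.24683540e-01  6.07337623e-04] 0.998207161735106
scene [[581.8, 0.0, 318.4], [0.0, 581.8, 244.2], [0.0, 0.0, 1.0]] [[-0.677, 0.586, -0.445, 0.973], [0.736, 0.527, -0.424, 0.401], [-0.014, -0.615, -0.788, 0.781], [0.0, 0.0, 0.0, 1.0]]
side [[470.6, 0.0, 315.7], [0.0, 470.6, 233.0], [0.0, 0.0, 1.0]] [[0.994, -0.074, 0.084, 0.473], [-0.111, -0.521, 0.846, -0.733], [-0.019, -0.85, -0.526, 0.53], [0.0, 0.0, 0.0, 1.0]]
```

View pics/scene0.png

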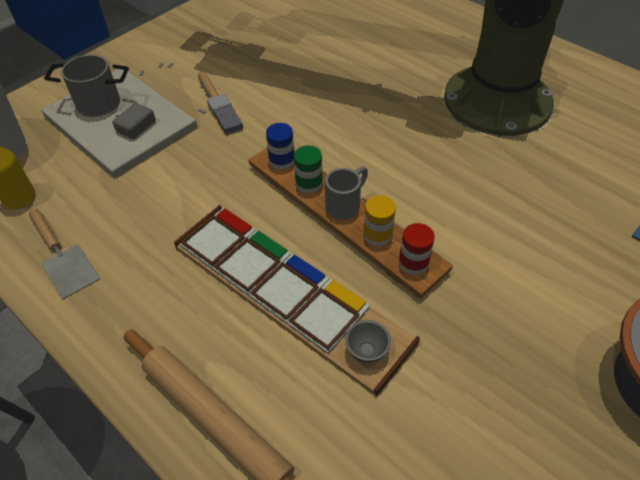

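View pics/side0.png

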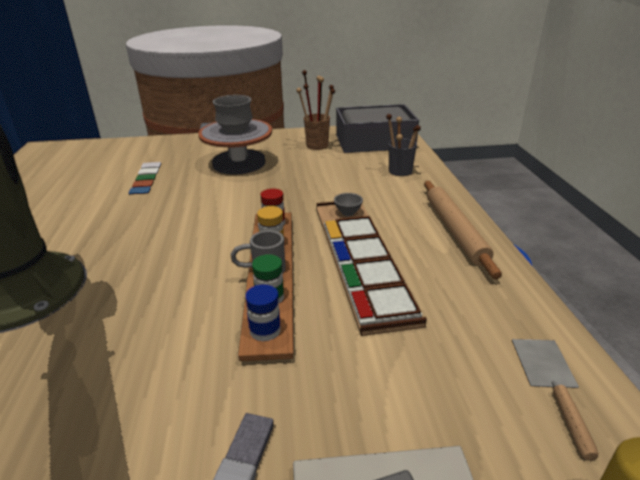

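The scene view shows the board row blue (280,135), green (308,160), mug (343,190), yellow (380,210), red (418,240). The rack tiles run red (235,220), green (268,243), blue (305,268), yellow (346,295), then the bowl (368,343). The side view agrees.

```bash
cat > h.py <<'E'
from bench import ctrl
import cv2, numpy as np
HUE={'red':0,'yellow':24,'green':65,'blue':113}
def look(n,save=None):
    p=ctrl.camera_params(n); im,d=ctrl.get_image(n)
    if save: cv2.imwrite(f'pics/{save}.png',im[:,:,::-1])
    v,u=np.mgrid[:480,:640]; K=p['mtx']
    c=np.stack([(u-K[0,2])/K[0,0]*d,(v-K[1,2])/K[1,1]*d,d],-1)
    P=c@p['T'][:3,:3].T+p['T'][:3,3]; P[d==0]=np.nan
    return im,P
def mask(im,c):
    h=cv2.cvtColor(im,cv2.COLOR_RGB2HSV).astype(int)
    dh=np.abs((h[...,0]-HUE[c]+90)%180-90)
    return (dh<(5 if c=='yellow' else 10))&(h[...,1]>(190 if c=='yellow' else 130))&(h[...,2]>50)
def find(n,save=None,box=(.3,.8,-.45,.45)):
    im,P=look(n,save)
    inb=(P[...,0]>box[0])&(P[...,0]<box[1])&(P[...,1]>box[2])&(P[...,1]<box[3])
    for c in HUE:
        m=mask(im,c)&inb
        for nm,lo,hi in (('lid',.088,.2),('tile',.004,.03)):
            k=(m&(P[...,2]>lo)&(P[...,2]<hi)).astype(np.uint8)
            N,L,S,_=cv2.connectedComponentsWithStats(k)
            if N<2: continue
            i=1+S[1:,4].argmax(); q=P[L==i]
            if nm=='lid':
                zt=np.percentile(q[:,2],90); q=q[q[:,2]>zt-.004]
            (x,y),(w,h),a=cv2.minAreaRect((q[:,:2]*1000).astype(np.float32))
            print(n,c,nm,'n',len(q),'ctr mm',round(x,1),round(y,1),'z',round(np.median(q[:,2])*1000,1),'size',round(w,1),round(h,1),'ang',round(a,1))
E
python3 - <<'E'
from h import *
find('scene');find('side')
E
```

```text
scene red lid n 599 ctr mm 472.3 133.1 z 96.4 size 47.9 46.6 ang 66.7
scene red tile n 400 ctr mm 606.6 -147.2 z 26.2 size 25.3 66.5 ang 2.1
scene yellow lid n 554 ctr mm 466.0 54.1 z 96.2 size 48.6 46.1 ang 52.6
scene yellow tile n 517 ctr mm 591.8 92.2 z 26.2 size 23.4 64.5 ang 3.7
scene green lid n 384 ctr mm 457.3 -111.3 z 96.4 size 44.4 44.9 ang 51.0
scene green tile n 379 ctr mm 601.1 -66.5 z 26.2 size 22.3 65.6 ang 2.0
scene blue lid n 366 ctr mm 447.2 -188.9 z 96.2 size 47.8 42.5 ang 45.2
scene blue tile n 429 ctr mm 596.8 11.8 z 26.2 size 22.8 64.4 ang 1.6
side red lid n 212 ctr mm 469.5 130.6 z 95.1 size 46.8 45.7 ang 53.0
side red tile n 378 ctr mm 605.3 -147.4 z 25.0 size 24.9 71.3 ang 3.1
side yellow lid n 9 ctr mm 481.4 38.1 z 90.6 size 16.6 3.3 ang 52.3
side green lid n 405 ctr mm 454.4 -113.5 z 95.2 size 45.9 46.4 ang 53.2
side green tile n 220 ctr mm 600.3 -69.9 z 25.0 size 19.7 64.3 ang 2.7
side blue lid n 555 ctr mm 445.2 -192.3 z 95.2 size 46.7 45.9 ang 46.7
side blue tile n 194 ctr mm 596.2 9.4 z 25.1 size 22.6 62.5 ang 2.3
```

Both views agree to about 2–3 mm. The rack is yawed +3.5° and its pocket floor is at z≈20 mm. The jar row is yawed −4.4°. First I move above the blue jar.

```bash
python3 -m inch '[[9,17,0,0,0,3],[28,51,0,0,0,8],[46,85,0,0,0,13],[65,118,0,0,0,19],[84,152,0,0,0,24],[102,186,0,0,0,29],[121,220,0,0,0,35],[139,254,0,0,0,40],[158,288,0,0,0,45],[176,322,0,0,0,50],[195,355,0,0,0,56],[211,385,0,0,0,61],[223,406,0,0,0,64],[230,419,0,0,0,65.8],[232,423,0,0,0,66.3],[232,423,0,0,0,66.3],[232,423,0,0,0,66.3]]' 87 20
python3 - <<'E'
from h import *
s=ctrl.get_state();print(s['joint_positions'],s['position'],s['tool_rot'],s['ft_force'])
find('wrist','w1')
E
```

```text
time: 2.33
position: [0.4457, -0.1918, 0.2365]
tool_rot: [-2.308, -2.131, 0.001]
ft_force: [-0.3, -0.3, -0.2]
grip_width: 1.0
grip_force: 0.0
[ 0.86240988 -0.01241517 -0.50268856  1.83013125 -0.00588869  1.32256134
  0.28118412] [ 0.44565135 -0.1918442   0.23646511] [-2.30846553e+00 -2.13076201e+00  5.35936990e-04] [-0.30305518 -0.30146917 -0.20786197]
wrist red tile n 1637 ctr mm 605.6 -147.6 z 26.5 size 24.8 65.5 ang 2.5
wrist green lid n 2939 ctr mm 455.6 -111.6 z 96.5 size 45.7 45.5 ang 37.0
wrist green tile n 1844 ctr mm 601.2 -67.6 z 26.6 size 24.9 64.3 ang 3.5
wrist blue lid n 2373 ctr mm 445.7 -189.7 z 96.4 size 46.4 44.9 ang 86.0
wrist blue tile n 495 ctr mm 598.0 -13.0 z 26.6 size 24.2 15.5 ang 2.0
```

View pics/w1.png

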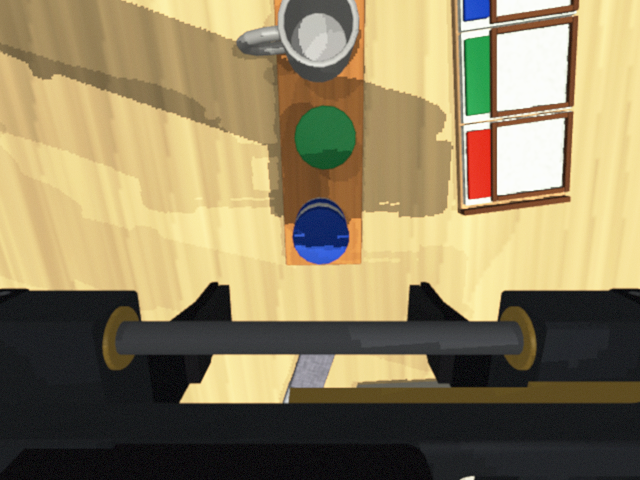

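The wrist view shows the blue lid at (321,232), centred between the open fingers (215–425), with green at (325,137). The positions agree, so I descend and grip.

```bash
python3 -m inch '[[0,1,-15,0,0,0],[0,1,-45,0,0,0],[0,1,-80,0,0,0],[0,1,-115,0,0,0],[0,1,-145,0,0,0],[0,1,-163,0,0,0],[0,1,-170,0,0,0],[0,1,-172,0,0,0],[0,1,-172,0,0,0],[0,1,-172,0,0,0]]'
python3 -m inch '[[0,0,0,0,0,0],[0,0,0,0,0,0],[0,0,0,0,0,0],[0,0,0,0,0,0],[0,0,0,0,0,0],[0,0,0,0,0,0],[0,0,0,0,0,0],[0,0,0,0,0,0]]' 30 20
```

```text
time: 3.62
position: [0.4468, -0.19, 0.0654]
tool_rot: [2.305, 2.132, 0.001]
ft_force: [-0.2, 0.1, 0.5]
grip_width: 1.001
grip_force: 0.0
time: 4.62
position: [0.4463, -0.1897, 0.0646]
tool_rot: [2.306, 2.133, 0.0]
ft_force: [0.4, -1.0, -0.5]
grip_width: 0.546
grip_force: 20.0
```

```bash
python3 -m inch '[[0,0,5,0,0,0],[0,0,20,0,0,0],[0,0,50,0,0,0],[0,0,80,0,0,0],[5,5,105,0,0,0],[20,20,115,0,0,0],[45,45,120,0,0,0],[75,76,120,0,0,0],[105,107,120,0,0,0],[135,138,120,0,0,0],[160,163,120,0,0,0],[180,184,120,0,0,0],[193,197,120,0,0,0],[200,204,120,0,0,0],[200,204,120,0,0,0],[200,204,110,0,0,0],[200,204,90,0,0,0],[200,204,70,0,0,0],[200,204,60,0,0,0],[200,204,60,0,0,0]]'
python3 - <<'E'
from h import *
find('wrist','w2')
E
```

```text
time: 7.12
position: [0.6453, 0.0141, 0.1231]
tool_rot: [-2.305, -2.132, 0.003]
ft_force: [0.7, 0.5, -0.7]
grip_width: 0.547
grip_force: 20.0
wrist red lid n 2 ctr mm 667.4 3.5 z 156.3 size 0.2 0.0 ang -101.6
wrist red tile n 14 ctr mm 682.0 15.0 z 26.4 size 2.2 6.9 ang 23.3
wrist yellow lid n 600 ctr mm 484.5 47.7 z 95.3 size 32.8 7.7 ang 73.3
wrist yellow tile n 1887 ctr mm 591.8 92.1 z 26.3 size 21.6 64.7 ang 3.1
wrist green lid n 2 ctr mm 622.4 4.4 z 153.9 size 0.5 0.0 ang 138.4
wrist green tile n 11 ctr mm 592.8 -90.1 z 26.3 size 1.6 4.0 ang 31.7
wrist blue lid n 3716 ctr mm 643.8 7.5 z 154.8 size 15.0 47.4 ang 85.7
wrist blue tile n 2050 ctr mm 596.2 16.5 z 26.3 size 21.0 57.3 ang 3.2
```

View pics/w2.png

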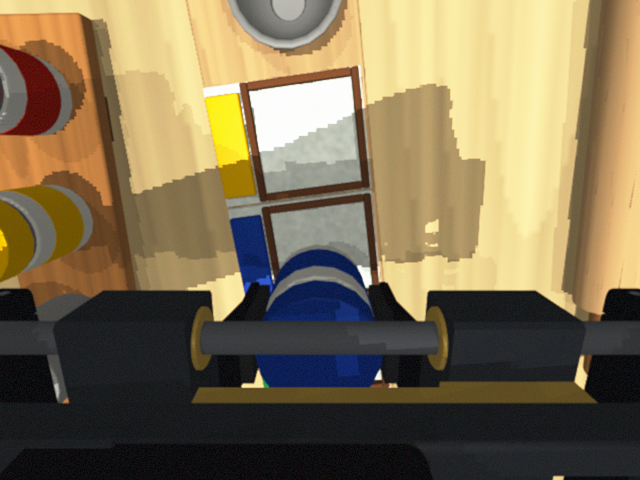

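The held jar (320,320) lines up with the blue pocket (265–378). Lowering, with a slow last few millimetres.

```bash
python3 -m inch '[[1,1,-10,0,0,0],[1,1,-25,0,0,0],[1,1,-40,0,0,0],[1,1,-50,0,0,0],[1,1,-56,0,0,0],[1,1,-59,0,0,0],[1,1,-60,0,0,0],[1,1,-61,0,0,0],[1,1,-61.5,0,0,0],[1,1,-62,0,0,0],[1,1,-62,0,0,0],[1,1,-62,0,0,0]]'
```

```text
time: 8.68
position: [0.6472, 0.0153, 0.0626]
tool_rot: [2.306, 2.133, 0.0]
ft_force: [0.1, -0.3, -1.7]
grip_width: 0.55
grip_force: 20.0
```

```bash
python3 -m inch '[[0,0,-0.5,0,0,0],[0,0,-1,0,0,0],[0,0,-1.5,0,0,0],[0,0,-1.5,0,0,0],[0,0,-1.5,0,0,0]]'
```

```text
time: 9.3
position: [0.6472, 0.0153, 0.0611]
tool_rot: [2.306, 2.133, 0.0]
ft_force: [-0.5, 0.2, -2.6]
grip_width: 0.548
grip_force: 20.0
```

```bash
python3 -m inch '[[0,0,-0.5,0,0,0],[0,0,-1,0,0,0],[0,0,-1,0,0,0],[0,0,-1,0,0,0]]'
```

```text
time: 9.8
position: [0.6473, 0.0153, 0.0606]
tool_rot: [2.306, 2.133, 0.0]
ft_force: [-2.2, -0.3, 4.9]
grip_width: 0.549
grip_force: 20.0
```

Contact came exactly at the expected height. Release and rise, then go over the green jar at (456, −112).

```bash
python3 -m inch '[[0,0,0,0,0,0],[0,0,0,0,0,0],[0,0,0,0,0,0],[0,0,0,0,0,0],[0,0,0,0,0,0],[0,0,10,0,0,0],[0,0,35,0,0,0],[0,0,70,0,0,0],[-5,-3,100,0,0,0],[-20,-13,115,0,0,0],[-45,-30,120,0,0,0],[-75,-50,120,0,0,0],[-105,-70,120,0,0,0],[-135,-90,120,0,0,0],[-162,-108,120,0,0,0],[-180,-120,120,0,0,0],[-190,-127,120,0,0,0],[-191,-127,120,0,0,0],[-191,-127,120,0,0,0],[-191,-127,120,0,0,0]]' 87
python3 - <<'E'
from h import *
find('wrist');find('scene','s2')
E
```

```text
time: 12.3
position: [0.4568, -0.111, 0.1801]
tool_rot: [-2.305, -2.135, -0.001]
ft_force: [0.6, 0.2, -1.2]
grip_width: 1.0
grip_force: 0.0
wrist red tile n 1857 ctr mm 605.5 -146.9 z 26.5 size 24.8 65.1 ang 3.1
wrist yellow lid n 1476 ctr mm 463.7 36.4 z 96.4 size 13.7 42.4 ang 86.0
wrist yellow tile n 1 ctr mm 489.4 52.2 z 25.1 size 0.0 0.0 ang 0.0
wrist green lid n 3465 ctr mm 455.5 -111.4 z 96.4 size 46.2 45.3 ang 78.6
wrist green tile n 2143 ctr mm 601.1 -67.3 z 26.6 size 24.6 64.4 ang 3.0
wrist blue lid n 3833 ctr mm 638.0 11.6 z 92.6 size 33.3 42.8 ang 8.6
wrist blue tile n 2760 ctr mm 596.6 12.3 z 26.6 size 24.9 64.9 ang 3.1
scene red lid n 612 ctr mm 472.5 133.0 z 96.3 size 47.4 47.1 ang 77.5
scene red tile n 402 ctr mm 606.6 -146.7 z 26.1 size 24.8 65.7 ang 3.1
scene yellow lid n 540 ctr mm 465.8 55.0 z 96.3 size 47.7 46.5 ang 46.0
scene yellow tile n 517 ctr mm 592.5 92.1 z 26.2 size 22.9 64.3 ang 2.5
scene green lid n 71 ctr mm 455.0 -127.8 z 96.5 size 12.4 33.0 ang 79.1
scene green tile n 326 ctr mm 601.1 -67.9 z 26.3 size 22.5 65.5 ang 2.5
scene blue lid n 653 ctr mm 646.9 15.2 z 92.2 size 46.7 45.9 ang 13.6
scene blue tile n 327 ctr mm 596.4 12.4 z 26.2 size 22.1 64.0 ang 3.1
```

View pics/s2.png

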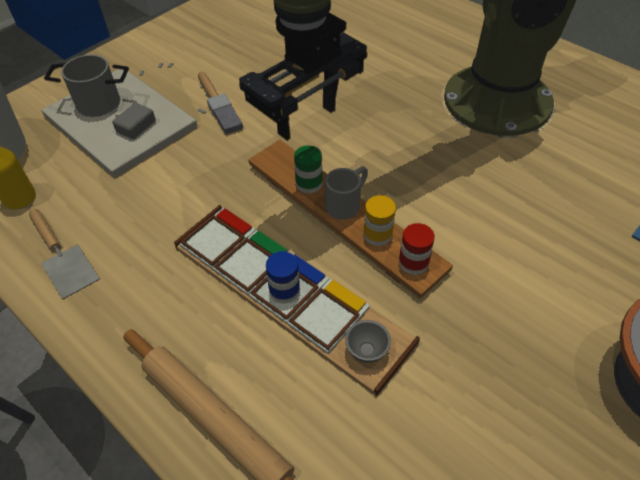

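Blue stands upright in its pocket, lid at (283,262), and the gripper is over green. Grip it next.

```bash
python3 -m inch '[[-1,0,-12,0,0,0],[-1,0,-40,0,0,0],[-1,0,-75,0,0,0],[-1,0,-100,0,0,0],[-1,0,-112,0,0,0],[-1,0,-116,0,0,0],[-1,0,-116,0,0,0],[-1,0,-116,0,0,0]]'
python3 -m inch '[[0,0,0,0,0,0],[0,0,0,0,0,0],[0,0,0,0,0,0],[0,0,0,0,0,0],[0,0,0,0,0,0],[0,0,0,0,0,0],[0,0,0,0,0,0],[0,0,0,0,0,0]]' 30 20
```

```text
time: 13.4
position: [0.4559, -0.112, 0.065]
tool_rot: [2.305, 2.132, 0.001]
ft_force: [-0.8, -0.4, 0.1]
grip_width: 0.993
grip_force: 0.0
time: 14.4
position: [0.4553, -0.1117, 0.0641]
tool_rot: [2.306, 2.133, 0.0]
ft_force: [-0.0, 0.6, -0.7]
grip_width: 0.548
grip_force: 20.0
```

```bash
python3 -m inch '[[0,0,5,0,0,0],[0,0,20,0,0,0],[0,0,50,0,0,0],[0,0,80,0,0,0],[5,1,105,0,0,0],[20,5,115,0,0,0],[45,11,120,0,0,0],[75,18,120,0,0,0],[105,25,120,0,0,0],[135,33,120,0,0,0],[160,39,120,0,0,0],[180,44,120,0,0,0],[191,47,120,0,0,0],[195.5,47.5,120,0,0,0],[195.5,47.5,110,0,0,0],[195.5,47.5,85,0,0,0],[195.5,47.5,55,0,0,0],[195.5,47.5,30,0,0,0],[195.5,47.5,18,0,0,0],[195.5,47.5,15,0,0,0]]'
python3 -m inch '[[0,0,0,0,0,0],[0,0,-4,0,0,0],[0,0,-9,0,0,0],[0,0,-13,0,0,0],[0,0,-15,0,0,0],[0,0,-16,0,0,0],[0,0,-17,0,0,0],[0,0,-17.5,0,0,0],[0,0,-18,0,0,0],[0,0,-18.5,0,0,0],[0,0,-18.5,0,0,0],[0,0,-18.5,0,0,0]]'
```

```text
time: 16.9
position: [0.6499, -0.0645, 0.0784]
tool_rot: [-2.306, -2.132, 0.002]
ft_force: [-0.2, 0.7, -0.2]
grip_width: 0.542
grip_force: 20.0
time: 18.4
position: [0.6507, -0.0642, 0.0606]
tool_rot: [2.306, 2.133, 0.0]
ft_force: [-0.5, -0.4, -1.8]
grip_width: 0.544
grip_force: 20.0
```

```bash
python3 -m inch '[[0,0,-0.5,0,0,0],[0,0,-0.8,0,0,0],[0,0,-0.8,0,0,0],[0,0,-0.8,0,0,0]]'
```

```text
time: 18.9
position: [0.6507, -0.0642, 0.0602]
tool_rot: [2.306, 2.133, 0.0]
ft_force: [-1.5, 0.0, 2.7]
grip_width: 0.544
grip_force: 20.0
```

```bash
python3 -m inch '[[0,0,0,0,0,0],[0,0,0,0,0,0],[0,0,0,0,0,0],[0,0,0,0,0,0],[0,0,0,0,0,0],[0,0,10,0,0,0],[0,0,35,0,0,0],[0,0,70,0,0,0],[-5,3,100,0,0,0],[-20,13,115,0,0,0],[-45,29,120,0,0,0],[-75,48,120,0,0,0],[-105,67,120,0,0,0],[-135,86,120,0,0,0],[-160,102,120,0,0,0],[-178,113,120,0,0,0],[-185,118,120,0,0,0],[-186,118,120,0,0,0],[-186,118,120,0,0,0],[-186,118,120,0,0,0]]' 87
python3 - <<'E'
from h import *
find('wrist','w3')
E
```

```text
time: 21.4
position: [0.4652, 0.0534, 0.1798]
tool_rot: [-2.307, -2.132, -0.001]
ft_force: [0.1, -0.6, 0.1]
grip_width: 0.998
grip_force: 0.0
wrist red lid n 4724 ctr mm 470.9 133.0 z 96.5 size 46.9 46.7 ang 40.8
wrist red tile n 21 ctr mm 490.1 158.3 z 24.2 size 1.6 18.4 ang 51.0
wrist yellow lid n 3608 ctr mm 465.0 54.1 z 96.4 size 46.8 46.3 ang 84.9
wrist yellow tile n 2154 ctr mm 592.2 92.3 z 26.5 size 24.4 64.9 ang 2.9
wrist green tile n 88 ctr mm 602.4 -36.2 z 25.9 size 5.2 19.0 ang 80.2
wrist blue lid n 1743 ctr mm 646.3 26.9 z 92.5 size 23.6 48.5 ang 86.0
wrist blue tile n 1739 ctr mm 596.6 12.7 z 26.5 size 24.5 65.0 ang 3.7
```

View pics/w3.png

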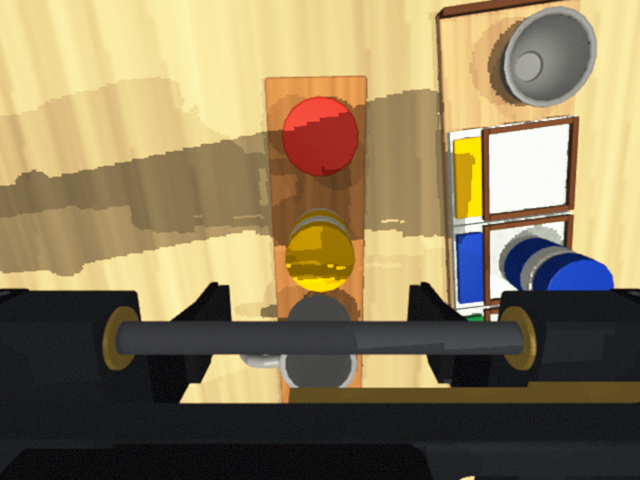

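Yellow lid at (320,258) is centred between the fingers; red is at (320,136) and the mug is clear below. Grip it.

```bash
python3 -m inch '[[0,1,-12,0,0,0],[0,1,-40,0,0,0],[0,1,-75,0,0,0],[0,1,-100,0,0,0],[0,1,-112,0,0,0],[0,1,-116,0,0,0],[0,1,-116,0,0,0],[0,1,-116,0,0,0]]'
python3 -m inch '[[0,0,0,0,0,0],[0,0,0,0,0,0],[0,0,0,0,0,0],[0,0,0,0,0,0],[0,0,0,0,0,0],[0,0,0,0,0,0],[0,0,0,0,0,0],[0,0,0,0,0,0]]' 30 20
```

```text
time: 22.45
position: [0.4655, 0.0548, 0.0646]
tool_rot: [2.305, 2.132, 0.002]
ft_force: [-0.4, 0.6, -0.1]
grip_width: 1.002
grip_force: 0.0
time: 23.45
position: [0.4648, 0.0548, 0.0638]
tool_rot: [2.306, 2.133, 0.0]
ft_force: [0.4, 0.3, -0.2]
grip_width: 0.547
grip_force: 20.0
```

```bash
python3 -m inch '[[0,0,5,0,0,0],[0,0,20,0,0,0],[0,0,50,0,0,0],[0,0,80,0,0,0],[5,1,105,0,0,0],[20,5,115,0,0,0],[45,10,120,0,0,0],[75,17,120,0,0,0],[105,24,120,0,0,0],[132,30,120,0,0,0],[155,35,120,0,0,0],[169,39,120,0,0,0],[176,40.5,120,0,0,0],[177,40.5,120,0,0,0],[177,40.5,110,0,0,0],[177,40.5,85,0,0,0],[177,40.5,55,0,0,0],[177,40.5,30,0,0,0],[177,40.5,18,0,0,0],[177,40.5,15,0,0,0]]'
python3 -m inch '[[0,0,0,0,0,0],[0,0,-4,0,0,0],[0,0,-9,0,0,0],[0,0,-13,0,0,0],[0,0,-15,0,0,0],[0,0,-16,0,0,0],[0,0,-17,0,0,0],[0,0,-17.5,0,0,0],[0,0,-18,0,0,0],[0,0,-18.5,0,0,0],[0,0,-18.9,0,0,0],[0,0,-18.9,0,0,0],[0,0,-18.9,0,0,0]]'
```

```text
time: 25.95
position: [0.6411, 0.095, 0.0782]
tool_rot: [-2.306, -2.133, 0.002]
ft_force: [-0.3, -0.3, -1.8]
grip_width: 0.546
grip_force: 20.0
time: 27.58
position: [0.6417, 0.0953, 0.0599]
tool_rot: [2.306, 2.133, 0.0]
ft_force: [0.3, -0.4, -1.0]
grip_width: 0.549
grip_force: 20.0
```

```bash
python3 -m inch '[[0,0,-0.5,0,0,0],[0,0,-0.5,0,0,0],[0,0,-0.5,0,0,0]]'
```

```text
time: 27.95
position: [0.6417, 0.0953, 0.0599]
tool_rot: [2.306, 2.133, 0.0]
ft_force: [-1.2, -1.2, 3.9]
grip_width: 0.547
grip_force: 20.0
```

```bash
python3 -m inch '[[0,0,0,0,0,0],[0,0,0,0,0,0],[0,0,0,0,0,0],[0,0,0,0,0,0],[0,0,0,0,0,0],[0,0,10,0,0,0],[0,0,35,0,0,0],[0,0,70,0,0,0],[-5,1,100,0,0,0],[-20,4,115,0,0,0],[-45,10,120,0,0,0],[-75,17,120,0,0,0],[-105,23,120,0,0,0],[-132,29,120,0,0,0],[-152,34,120,0,0,0],[-165,37,120,0,0,0],[-170,38,120,0,0,0],[-171,38,120,0,0,0],[-171,38,120,0,0,0],[-171,38,120,0,0,0]]' 87
python3 - <<'E'
from h import *
find('wrist','w4');find('side','d4')
E
```

```text
time: 30.45
position: [0.4711, 0.1332, 0.1793]
tool_rot: [-2.306, -2.133, -0.0]
ft_force: [0.2, -0.1, 0.3]
grip_width: 1.0
grip_force: 0.0
wrist red lid n 3612 ctr mm 470.9 133.3 z 96.4 size 46.7 46.4 ang 82.2
wrist red tile n 27 ctr mm 606.8 -143.9 z 26.6 size 11.6 3.6 ang 8.9
wrist yellow lid n 1634 ctr mm 640.9 107.1 z 92.5 size 22.0 48.0 ang 85.6
wrist yellow tile n 1737 ctr mm 592.3 92.7 z 26.5 size 24.4 64.9 ang 3.1
wrist blue tile n 32 ctr mm 602.7 43.6 z 25.9 size 3.5 9.2 ang 54.3
side red lid n 201 ctr mm 470.1 128.9 z 95.1 size 44.8 42.6 ang 86.8
side red tile n 377 ctr mm 605.7 -147.0 z 24.9 size 25.0 69.9 ang 3.2
side yellow lid n 1 ctr mm 654.7 75.0 z 88.3 size 0.0 0.0 ang 0.0
side green lid n 304 ctr mm 648.4 -67.7 z 91.0 size 44.9 43.3 ang 47.2
side green tile n 221 ctr mm 600.0 -70.2 z 25.1 size 20.1 63.7 ang 3.0
side blue lid n 255 ctr mm 644.7 11.4 z 91.0 size 44.3 44.9 ang 57.7
side blue tile n 193 ctr mm 596.2 9.9 z 25.1 size 22.2 65.2 ang 3.1
```

View pics/d4.png

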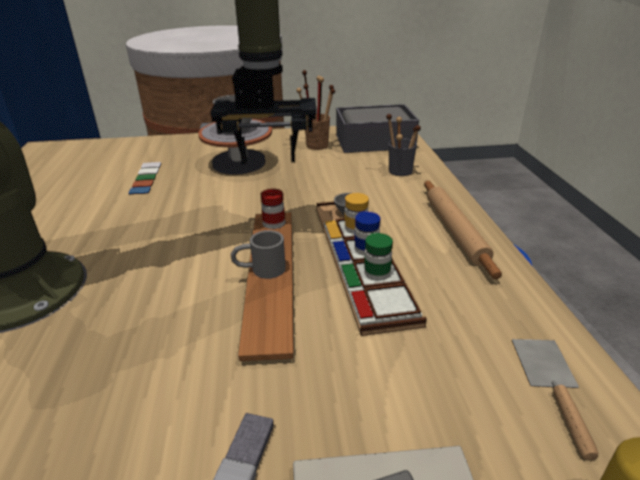

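The side view shows yellow (357,205), blue (368,228) and green (378,250) upright in their pockets. The gripper is over red (272,200), and the mug is unmoved at (267,250).

```bash
python3 -m inch '[[0,0,-12,0,0,0],[0,0,-40,0,0,0],[0,0,-75,0,0,0],[0,0,-100,0,0,0],[0,0,-111,0,0,0],[0,0,-115,0,0,0],[0,0,-115,0,0,0],[0,0,-115,0,0,0]]'
python3 -m inch '[[0,0,0,0,0,0],[0,0,0,0,0,0],[0,0,0,0,0,0],[0,0,0,0,0,0],[0,0,0,0,0,0],[0,0,0,0,0,0],[0,0,0,0,0,0],[0,0,0,0,0,0]]' 30 20
```

```text
time: 31.55
position: [0.4714, 0.1334, 0.0652]
tool_rot: [2.305, 2.132, 0.002]
ft_force: [-0.4, 0.0, -0.5]
grip_width: 1.0
grip_force: 0.0
time: 32.55
position: [0.4709, 0.1333, 0.0645]
tool_rot: [2.306, 2.133, 0.001]
ft_force: [1.1, -0.1, -0.1]
grip_width: 0.546
grip_force: 20.0
```

```bash
python3 -m inch '[[0,0,5,0,0,0],[0,0,20,0,0,0],[0,0,50,0,0,0],[0,0,85,0,0,0],[2,-3,112,0,0,0],[9,-14,125,0,0,0],[22,-33,130,0,0,0],[40,-60,130,0,0,0],[59,-88,130,0,0,0],[78,-117,130,0,0,0],[97,-145,130,0,0,0],[116,-174,130,0,0,0],[135,-202,130,0,0,0],[152,-228,130,0,0,0],[167,-250,130,0,0,0],[177,-266,130,0,0,0],[183,-275,130,0,0,0],[184.5,-277,130,0,0,0],[184.5,-277,130,0,0,0],[184.5,-277,130,0,0,0]]'
python3 -m inch '[[0,0,-10,0,0,0],[0,0,-30,0,0,0],[0,0,-60,0,0,0],[0,0,-90,0,0,0],[0,0,-110,0,0,0],[0,0,-120,0,0,0],[0,0,-126,0,0,0],[0,0,-129,0,0,0],[0,0,-131,0,0,0],[0,0,-132,0,0,0],[0,0,-132.5,0,0,0],[0,0,-133,0,0,0],[0,0,-133.5,0,0,0],[0,0,-133.8,0,0,0],[0,0,-133.8,0,0,0],[0,0,-133.8,0,0,0]]'
```

```text
time: 35.05
position: [0.655, -0.1425, 0.1947]
tool_rot: [2.304, 2.135, 0.0]
ft_force: [-0.4, -0.2, -2.5]
grip_width: 0.548
grip_force: 20.0
time: 37.05
position: [0.6552, -0.1437, 0.0606]
tool_rot: [2.306, 2.133, 0.0]
ft_force: [-0.7, -0.1, -2.8]
grip_width: 0.547
grip_force: 20.0
```

```bash
python3 -m inch '[[0,0,-0.4,0,0,0],[0,0,-0.4,0,0,0],[0,0,-0.4,0,0,0]]'
```

```text
time: 37.42
position: [0.6552, -0.1437, 0.0605]
tool_rot: [2.306, 2.133, 0.0]
ft_force: [-2.0, -0.6, 0.4]
grip_width: 0.544
grip_force: 20.0
```

Contact: release, rise and clear the scene view.

```bash
python3 -m inch '[[0,0,0,0,0,0],[0,0,0,0,0,0],[0,0,0,0,0,0],[0,0,0,0,0,0],[0,0,0,0,0,0],[0,0,10,0,0,0],[0,0,35,0,0,0],[0,0,70,0,0,0],[0,0,105,0,0,0],[0,-10,135,0,0,0],[0,-30,155,0,0,0],[-10,-60,165,0,0,0],[-20,-90,170,0,0,0],[-30,-115,170,0,0,0],[-40,-130,170,0,0,0],[-40,-135,170,0,0,0],[-40,-135,170,0,0,0],[-40,-135,170,0,0,0]]' 87
python3 - <<'E'
from h import *
find('scene','s5');find('side','d5')
E
```

```text
time: 39.67
position: [0.6158, -0.277, 0.2302]
tool_rot: [-2.304, -2.136, -0.001]
ft_force: [0.2, 0.3, 0.1]
grip_width: 1.002
grip_force: 0.0
scene red lid n 542 ctr mm 654.7 -143.8 z 92.1 size 48.2 46.2 ang 61.6
scene red tile n 251 ctr mm 607.0 -150.2 z 26.0 size 25.6 60.3 ang 4.5
scene yellow lid n 736 ctr mm 641.7 95.0 z 92.2 size 47.5 45.5 ang 43.7
scene yellow tile n 333 ctr mm 592.2 95.9 z 26.3 size 23.5 56.9 ang 4.2
scene green lid n 563 ctr mm 651.0 -63.7 z 92.3 size 45.3 45.8 ang 24.6
scene green tile n 246 ctr mm 600.9 -67.0 z 26.1 size 21.4 60.6 ang 3.6
scene blue lid n 652 ctr mm 646.8 15.5 z 92.3 size 46.2 47.1 ang 14.6
scene blue tile n 296 ctr mm 596.3 12.7 z 26.1 size 21.8 63.8 ang 1.2
side red lid n 446 ctr mm 652.2 -145.7 z 91.0 size 47.6 45.8 ang 76.5
side red tile n 374 ctr mm 605.9 -146.6 z 24.9 size 25.7 71.0 ang 3.2
side green lid n 317 ctr mm 647.6 -68.1 z 91.0 size 45.9 42.7 ang 60.8
side green tile n 219 ctr mm 599.6 -70.5 z 25.2 size 19.2 62.2 ang 3.4
side blue lid n 203 ctr mm 649.5 12.2 z 91.1 size 47.6 32.7 ang 82.6
side blue tile n 192 ctr mm 596.3 9.9 z 24.9 size 23.2 62.9 ang 3.8
```

View pics/s5.png

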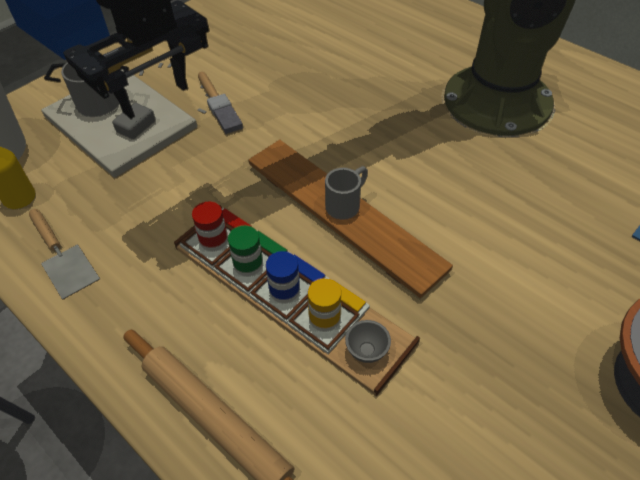

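All four jars stand upright in matching pockets: red (209,222), green (245,248), blue (283,275), yellow (325,303). The mug (343,193) and bowl (368,343) are where they were. Handing in.

```bash
python3 -c "
from bench import ctrl
print(ctrl.close_job())"
```

```text
the job is handed in; nothing more can be done
None
```

All four glaze jars stand upright in the pockets matching their lids, set down gently, with the mug and bowl left where they were; I handed the job in at about 40 s, and no verdict came back.

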